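# Free the pawl and lower the slide press

## Task

Free the slide press by pressing down the steel thumb pad of its ratchet pawl until the pawl is fully out of the teeth (it stays there), then push the raised press arm down by the white paddle at its end, past its teeth, until it is fully down and its foot rests on the slide. Leave the pawl free and the arm down, never force the arm down while the pawl is in its teeth, and do not lift the arm. Only push with closed or open fingertips: grasp nothing, and leave the jars, vial, dish and other things on the bench where they are.

Things in the scene. Friction and masses are not known exactly. Their poses are not given: they have to be found in the camera images.
- press: Slide press, screwed to the bench: white base plate 330 x 120 x 18 mm (x -160 to +170, y +-60) and two white cheek plates, 44 mm over their outsides, 103 mm high, that carry the arm. Origin on the bench below the hinge; x along the arm to the paddle, y the hinge's direction, z up. The pawl lies on the -x side of the cheeks; arm, foot and stage with the glass slide (29 mm high) on the +x side.
- hinge (a point): Centre of the arm's hinge, fixed, 85 mm above the bench, over the press's origin; the hinge axis is level, along the press's y.
- paddle_top (a point): Middle of the upper face of the white paddle (56 mm along the arm, 48 across, 10 thick) at the free end of the aluminium arm. Moves on a circle of 187 mm radius about the hinge: fully down it is 84 mm above the bench, 187 mm from the hinge along the press's x. The face droops 0.33 rad from the arm's line: it slopes up outward by the joint value minus 0.33.
- pawl_pad_top (a point): Middle of the upper face of the pawl's ribbed steel thumb pad (38 mm along x, 42 across, 8 thick), 117 mm from the hinge along the press's -x. 68 mm above the bench with the pawl in the teeth, about 43 mm fully down at its stop. It turns about a pivot 67 mm from it towards the arm, 34 mm above the bench. The pawl's upright leg, 89 mm high, begins 21 mm from the pad's edge on the cheek side.
- press_arm (a joint): Angle of the press arm (rad): 0 = fully down, level, at its stop, foot on the slide; grows as it rises; starts at 0.61 to 0.72. Stiff hinge: it stays where left; with the pawl free about 2 to 6 N down at the paddle lowers it. With the pawl in the teeth it is stopped within 0.15 rad of its start. Three teeth pass the pawl on the way down.
- pawl (a joint): Angle of the pawl (rad): 0 = its nose fully in the teeth; grows as the thumb pad is pressed down; the nose clears the teeth at about 0.15, and the stop (fully free) is at 0.36. It has no spring: a stiff pivot keeps it where it is left; about 3 to 4 N on the pad moves it.
- stain_jar: Bystander, loose, to be left alone: amber glass jar with a black cap, 52 mm wide, 85 mm tall; origin at the centre of its underside; stands beside the press.
- dropper: Bystander, loose, to be left alone: small white dropper bottle, 30 mm wide, 70 mm tall; origin at the centre of its underside; stands beside the press.
- vial: Bystander, loose, to be left alone: small glass vial with a white cap, 26 mm wide, 50 mm tall; origin at the centre of its underside; stands beside the press.
- slide_box: Bystander, loose, to be left alone: flat grey box with a white lid, 102 x 87 x 34 mm; origin at the centre of its underside; stands beside the press.
- dish: Bystander, loose, to be left alone: clear covered dish, 92 mm wide, 17 mm tall; origin at the centre of its underside; stands beside the press.
- beaker: Bystander, loose, to be left alone: open glass beaker, 70 mm wide, 90 mm tall; origin at the centre of its underside; stands off to one side of the bench.
- tweezers: Bystander, loose, to be left alone: steel tweezers lying flat, 120 mm long; origin at the centre of its underside; stands off to one side of the bench.

How it is judged:
By the outcome, as a careful person would: the job done as asked, in the order asked, and still so for the second after the job is handed in, with the robot touching nothing.
It also fails if it takes over 38 s, if anything falls off the work surface, if the arm or the gripper's body presses on something with over 40 N, if the wrist force passes 120 N, or if a joint passes its speed limit or range.

## Robot

A 6-joint arm with a two-finger parallel gripper is mounted at the origin on the work surface. World frame = base frame: x ahead of the robot, y to its left, z up, the work surface at z = 0. Lengths are in m, angles in rad, forces in N, time in s.
With the tool pointing down it reaches from about 0.35 to 0.875 m from the base axis. Payload 15.5 kg.
Tool frame: the origin (TCP) lies at the very end of the fingers, on their centre line; the grasp point (between the pads) lies 19 mm behind it; y points along the fingers, z is the direction in which the jaws open and shut, and the axes are right-handed (so a half turn about y gives the same grasp; the last joint's range is limited). The gripper opens to 85 mm and grips with 20 to 120 N. Pads are 22 mm wide; open, the fingers measure 114 mm over their backs; the gripper's body (76 mm by 85 mm) begins 54 mm behind the grasp point. The pads swing forward as they close: fully open they stand 13 mm farther back than shut.
Start: joints at [-1.351, 0.494, 1.345, -0, 1.302, -0.096], TCP at [0.194, -0.594, 0.231] pointing down, gripper open.
Joint ranges: [-2.91, 2.91], [-0.82, 2.16], [0.22, 2.67], [-1.22, 4.37], [0.12, 2.79], [-3.08, 3.08]. Speed limits (rad/s): [1.89, 1.89, 2.57, 3.01, 3.01, 3.01].

## Interface

Orientations are given as [roll, pitch, yaw] about the fixed x, y, z axes, in that order (R = Rz(yaw) Ry(pitch) Rx(roll)).
In Python, from workcell import env, camera, ticket gives the robot as it stands. The module is installed in compiled form; this text tells all that it offers.
- The arm moves only by the tool servo_tool, never from a script. Its argument "targets" is one flat list of numbers, 7 for each row, row after row: the turn, a rotation vector about the world's x, y, z as a fraction of full scale, then the shift along the world's x, y, z as a fraction of full scale, then the opening, from 0 (shut) to 1 (fully open). In form: [wx, wy, wz, x, y, z, jaw, wx, wy, wz, x, y, z, jaw, ...]. A call has exactly 5 rows; each row shifts and turns the commanded pose from where the row before left it; what a row does not reach is not made up. Full scale, the value 1, is 3 cm for a shift and 0.08 rad for a turn. A row lasts 1/10 s, in which the tool goes at most 50 mm and 8.59 degrees, less where a joint would pass 70% of its speed; a pose out of reach is approached as far as the arm can. A call with a number of a shift or a turn outside -1 to 1 is refused whole. A call with a gripper value outside its range is refused whole. The fingers move at their own pace and stop on an object; the grip force is fixed at half the most. Time passes only in rows, so rows that do not move let the fingers close, or fill a call up. It gives the time, the measured TCP pose, the force and the opening at its end, in the units of the state.
- env.sense(): the state, without advancing time (a new reading comes with each control period).
- camera(name): name is "side" or "top" or "wrist"; returns a dict with "image" (420x560x3 uint8, red, green, blue), "range_z" (420x560 float32, m along the optical axis (not along the pixel's ray), 0 where there is no reading), "intrinsics" (3x3 intrinsics, pixels), "k1" (the pictures are not rectified: a ray, as slopes to the right and down, at radius r is drawn at 1 + k1 r^2 times it, then the intrinsics apply), "pose" (4x4, takes a point from camera to world coordinates); the wrist camera has in their place "hand_eye" (4x4, takes a point from camera to tool coordinates, whose origin is the TCP and whose axes are the tool frame's). Camera axes: x right, y down, z forward; pixel columns grow to the right and rows downward; lengths in m; the calibration is good to about 2 mm. A picture is of the moment at which its call begins: read the wrist's pose just before it.
- ticket.hand_in(): hands the job in, once; it reports no verdict.
The state is a dict: "time_s": time; "q": joint angles; "joint_vel": joint speeds; "joint_torque": joint torques, N m; "tcp_pos": TCP position; "eef_rot": TCP orientation; "contact_force": force on the tool from outside, world axes, zero at the start; "torque": the same for the moment, N m; "gripper_width": opening from 0.0 (shut) to 1.0 (fully open).
Only numpy, scipy, OpenCV 4.12 (cv2) and the standard library are available. Lean on these libraries where they do the work, as an engineer would, in place of code of your own. Each camera call takes 0.05 s, during which the arm holds its last target.

## Working session

There is one attempt and no reset: what is moved stays moved. The work goes in short steps, Python scripts to look and compute and a tool call to move; the robot and the scene stay as the last step left them, time stands still between calls to the robot, and variables do not carry over. Pictures are saved under pics/ and viewed, and the job is handed in when it is done.

Besides the shell and the picture viewer there is one more tool, called by a JSON object that holds its "name" and its "arguments", one argument or row to a line. servo_tool: Moves the arm, as the interface text tells. Shift numbers are shares of 3 cm and turn numbers shares of 0.08 rad, none past 1 either way. Its arguments: {"type":"object","properties":{"targets":{"type":"array","items":{"type":"number","minimum":-1,"maximum":1}}},"required":["targets"]}

```bash
mkdir -p pics; ls
cat > h.py <<'E'
import numpy as np,cv2
from workcell import env,camera,ticket
def snap(n,f):
    c=camera(n); cv2.imwrite(f'pics/{f}.png',cv2.cvtColor(c['image'],cv2.COLOR_RGB2BGR)); np.savez(f'{f}.npz',**c); return c
def xyz(c,pose=None):
    K=c['intrinsics'];h,w=c['range_z'].shape
    u,v=np.meshgrid(np.arange(w),np.arange(h))
    k1=float(c['k1'])
    p=cv2.undistortPoints(np.stack([u,v],-1).reshape(-1,1,2).astype(np.float64),K,np.array([k1,0,0,0,0.])).reshape(h,w,2)
    z=c['range_z']; P=np.stack([p[...,0]*z,p[...,1]*z,z],-1)
    T=c['pose'] if pose is None else pose
    W=P@T[:3,:3].T+T[:3,3]; W[z==0]=np.nan; return W
E
python3 - <<'E'
from h import *
s=env.sense();print(s)
for n in('side','top'): c=snap(n,n+'0');print(c['pose'],c['intrinsics'],c['k1'])
E
```

```text
pics
{'time_s': 0.0, 'q': array([-1.35051127e+00,  4.94171292e-01,  1.34615159e+00,  1.24727755e-05,
        1.30247291e+00, -9.55099197e-02]), 'joint_vel': array([-0.00065828,  0.00112984,  0.00021329,  0.00043303,  0.00025392,
        0.00032114]), 'joint_torque': array([ 1.52491441e-03, -8.82148576e+01, -3.83849752e+01, -2.11849124e-05,
        1.01648431e-02, -2.57551318e-05]), 'tcp_pos': array([ 0.19402932, -0.59373904,  0.23070071]), 'eef_rot': array([-1.57199283e+00,  1.26704159e-04, -2.82580107e+00]), 'contact_force': array([-0.31191914, -0.05612861,  0.69233803]), 'torque': array([-0.04036015,  0.01567498,  0.01358094]), 'gripper_width': 1.0006038048313182}
[[-0.99122476 -0.07471204  0.10904856  0.39447025]
 [-0.13112652  0.66004314 -0.73969513  1.25803779]
 [-0.01671262 -0.74750329 -0.66404783  1.15861853]
 [ 0.          0.          0.          1.        ]] [[531.82568463   0.         279.07613084]
 [  0.         531.82568463 211.46283178]
 [  0.           0.           1.        ]] 0.026278765006544313
[[ 0.00943487 -0.9982114   0.05903373  0.50527063]
 [-0.99992264 -0.00989661 -0.00753414  0.05206401]
 [ 0.0081049  -0.05895808 -0.99822756  1.28638069]
 [ 0.          0.          0.          1.        ]] [[386.40207017   0.         281.47999305]
 [  0.         386.40207017 207.48409579]
 [  0.           0.           1.        ]] -0.029880862151842977
```

View pics/top0.png

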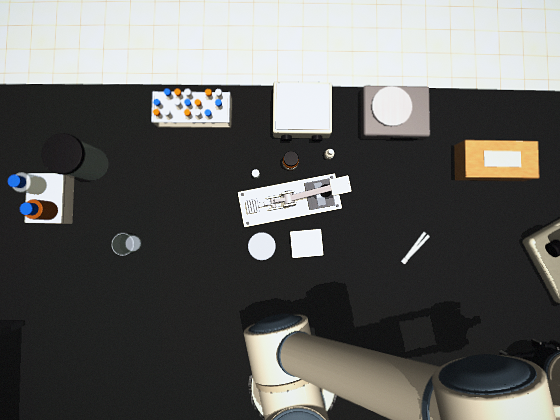

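View pics/side0.png

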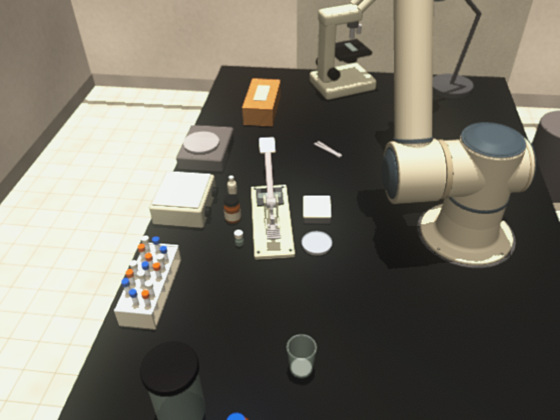

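The top view shows the press at about (240–350, 180–225): the pawl pad is at its left end near (252,206) and the paddle at (341,185). The jars are above it, the dish and box below. Next I'll measure these.

Run:
```python
from h import *
c=dict(np.load('top0.npz'));W=xyz(c)
im=cv2.cvtColor(c['image'],cv2.COLOR_RGB2BGR)
cr=im[140:270,225:365];cv2.imwrite('pics/topz.png',cv2.resize(cr,None,fx=5.5,fy=4.5 if 0 else 4.5,interpolation=cv2.INTER_CUBIC)[:600])
for u,v in [(252,206),(247,208),(257,204),(341,185),(335,186),(347,184),(270,203),(280,200),(291,158),(329,154),(255,173),(262,246),(306,243),(125,244)]: print(u,v,W[v,u].round(4))
# base plate points: z 0.012-0.024 white
m=(abs(W[...,2]-.018)<.006)&(c['image'].min(-1)>150); m[:,:225]=0;m[:,365:]=0;m[:172]=0;m[228:]=0
pts=W[m][:,:2].astype(np.float32);r=cv2.minAreaRect(pts*1000);print(len(pts),r,np.median(W[m][:,2]))
print(cv2.boxPoints(r))
c=dict(np.load('side0.npz'));W=xyz(c)
for u,v in [(267,145),(262,145),(272,145),(272,232),(268,198),(232,185)]: print(u,v,W[v,u].round(4))
im=cv2.cvtColor(c['image'],cv2.COLOR_RGB2BGR)
cv2.imwrite('pics/sidez.png',cv2.resize(im[130:270,200:350],None,fx=4.2,fy=4.2,interpolation=cv2.INTER_CUBIC))
```

```text
252 206 [0.581  0.1359 0.0701]
247 208 [0.5748 0.152  0.0648]
257 204 [0.5877 0.1204 0.0665]
341 185 [ 0.6344 -0.1233  0.2049]
335 186 [ 0.6318 -0.1069  0.2015]
347 184 [ 0.636  -0.1382  0.2163]
270 203 [0.5891 0.0786 0.0976]
280 200 [0.5982 0.0479 0.1039]
291 158 [0.7322 0.0146 0.0856]
329 154 [ 0.7527 -0.109   0.0537]
255 173 [0.689  0.1292 0.0486]
262 246 [0.4534 0.1051 0.015 ]
306 243 [ 0.4651 -0.0377  0.0344]
125 244 [0.4549 0.5589 0.0058]
1963 ((606.35302734375, 16.74554443359375), (118.28871154785156, 328.0097351074219), 11.538981437683105) 0.018855001778899094
[[ 515.5974   165.60477]
 [ 581.2107  -155.77551]
 [ 697.10864 -132.11368]
 [ 631.49536  189.2666 ]]
267 145 [ 0.6311 -0.118   0.2006]
262 145 [ 0.6471 -0.1179  0.1995]
272 145 [ 0.6149 -0.1165  0.2029]
272 232 [0.5827 0.1343 0.066 ]
268 198 [0.6108 0.0191 0.0987]
232 185 [ 0.7526 -0.1014  0.0413]
```

View pics/topz.png

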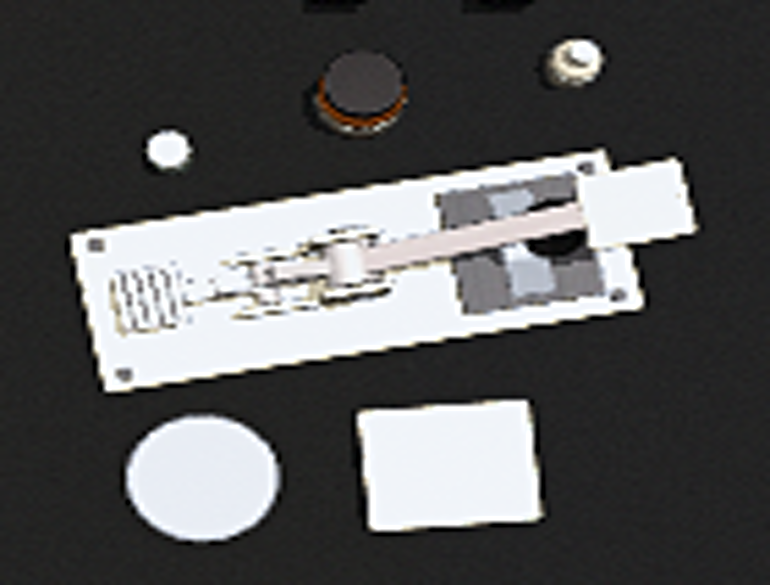

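View pics/sidez.png

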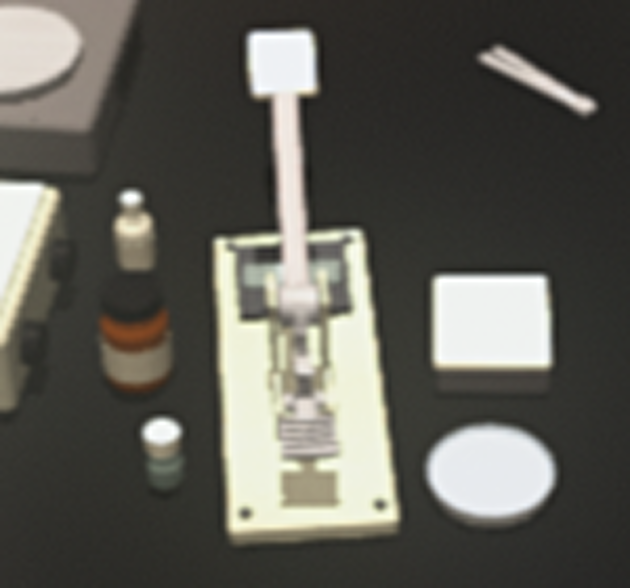

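Run:
```python
from h import *
import math
t=math.radians(11.539)
# press x dir: from (.6067? ) edges (515.6,165.6)->(581.2,-155.8)
ex=np.array([65.613,-321.38]);ex/=np.linalg.norm(ex);ey=np.array([-ex[1],ex[0]])
ctr=np.array([.60635,.01675]);o=ctr-.005*ex
print('ex',ex,'ey',ey,'origin',o,'yaw',math.atan2(ex[1],ex[0]))
for n,d,h in[('pad',-.117,.068)]: print(n,o+d*ex)
for th in(.61,.66,.72,.5,.3,.15,0): 
  a=th-math.asin(1/187); print(th,(o+.187*math.cos(a)*ex).round(4),.085+.187*math.sin(a))
s=env.sense();
from scipy.spatial.transform import Rotation as R
print(R.from_euler('xyz',s['eef_rot']).as_matrix().round(3))
```

```text
ex [ 0.2000339  -0.97978898] ey [0.97978898 0.2000339 ] origin [0.60534983 0.02164894] yaw -1.3694038088341762
pad [0.58194586 0.13628426]
0.61 [ 0.6361 -0.1291] 0.19130503527881698
0.66 [ 0.635  -0.1237] 0.19886121972594298
0.72 [ 0.6336 -0.1167] 0.2075513648562997
0.5 [ 0.6383 -0.1396] 0.17377371126146418
0.3 [ 0.6411 -0.1537] 0.13930615198991544
0.15 [ 0.6424 -0.1597] 0.11195576012457127
0 [ 0.6428 -0.1616] 0.084
[[-0.951 -0.     0.311]
 [-0.311  0.001 -0.951]
 [-0.    -1.    -0.001]]
```

Two measurements agree with the given geometry: the pad is at (0.582, 0.136, 0.068) and the paddle at about (0.634, -0.122, 0.203). I'll move over the outer half of the pad with the jaws shut.

{"name": "servo_tool", "arguments": {
  "targets": [0, 0, -0.4, 0.46, 0.88, 0, 0, 0, 0, -1, 0.46, 0.88, 0, 0, 0, 0, 0, 0.46, 0.88, 0, 0, 0, 0, 0, 0.46, 0.88, 0, 0, 0, 0, 0, 0.46, 0.88, 0, 0]
}}

```text
time_s: 0.6
tcp_pos: [0.2634, -0.4608, 0.231]
eef_rot: [-1.571, -0.0, -2.938]
contact_force: [1.0, 0.1, 0.3]
gripper_width: 0.144
```

{"name": "servo_tool", "arguments": {
  "targets": [0, 0, 0, 0.46, 0.88, 0, 0, 0, 0, 0, 0.46, 0.88, 0, 0, 0, 0, 0, 0.46, 0.88, 0, 0, 0, 0, 0, 0.46, 0.88, 0, 0, 0, 0, 0, 0.46, 0.88, 0, 0]
}}

```text
time_s: 1.1
tcp_pos: [0.3324, -0.3289, 0.2311]
eef_rot: [-1.571, -0.0, -2.938]
contact_force: [0.2, -0.5, 0.2]
gripper_width: -0.004
```

{"name": "servo_tool", "arguments": {
  "targets": [0, 0, 0, 0.46, 0.88, 0, 0, 0, 0, 0, 0.46, 0.88, 0, 0, 0, 0, 0, 0.46, 0.88, 0, 0, 0, 0, 0, 0.46, 0.88, 0, 0, 0, 0, 0, 0.46, 0.88, 0, 0]
}}

```text
time_s: 1.6
tcp_pos: [0.4014, -0.1969, 0.2312]
eef_rot: [-1.571, -0.0, -2.938]
contact_force: [0.4, -0.3, 0.6]
gripper_width: -0.001
```

{"name": "servo_tool", "arguments": {
  "targets": [0, 0, 0, 0.46, 0.88, 0, 0, 0, 0, 0, 0.46, 0.88, 0, 0, 0, 0, 0, 0.46, 0.88, 0, 0, 0, 0, 0, 0.46, 0.88, 0, 0, 0, 0, 0, 0.46, 0.88, 0, 0]
}}

```text
time_s: 2.1
tcp_pos: [0.4704, -0.0648, 0.2312]
eef_rot: [-1.571, -0.0, -2.938]
contact_force: [-0.1, -1.4, -0.7]
gripper_width: -0.003
```

{"name": "servo_tool", "arguments": {
  "targets": [0, 0, 0, 0.46, 0.88, 0, 0, 0, 0, 0, 0.46, 0.88, 0, 0, 0, 0, 0, 0.46, 0.88, 0, 0, 0, 0, 0, 0.46, 0.88, 0, 0, 0, 0, 0, 0.46, 0.88, 0, 0]
}}

```text
time_s: 2.6
tcp_pos: [0.5394, 0.0671, 0.231]
eef_rot: [-1.571, -0.001, -2.938]
contact_force: [0.3, -0.3, 0.3]
gripper_width: 0.0
```

{"name": "servo_tool", "arguments": {
  "targets": [0, 0, 0, 0.45, 0.85, 0, 0, 0, 0, 0, 0.45, 0.85, 0, 0, 0, 0, 0, 0.45, 0.85, 0, 0, 0, 0, 0, 0, 0, -1, 0, 0, 0, 0, 0, 0, -1, 0]
}}

```text
time_s: 3.1
tcp_pos: [0.5801, 0.1433, 0.1707]
eef_rot: [-1.571, 0.002, -2.936]
contact_force: [0.2, 0.3, -0.3]
gripper_width: 0.004
```

Run:
```python
from h import *
from scipy.spatial.transform import Rotation as R
s=env.sense();print(s['tcp_pos'],s['contact_force'])
c=snap('wrist','w1')
T=np.eye(4);T[:3,:3]=R.from_euler('xyz',s['eef_rot']).as_matrix();T[:3,3]=s['tcp_pos']
W=xyz(c,T@c['hand_eye']);np.save('w1W.npy',W)
ex=np.array([.2,-.9798]);ey=np.array([.9798,.2]);o=np.array([.6053,.0216])
X=(W[...,:2]-o)@ex;Y=(W[...,:2]-o)@ey;Z=W[...,2]
for x in np.arange(-.17,-.04,.006):
  m=(abs(X-x)<.003)&(abs(Y)<.012); print(round(x,3),m.sum(),np.nanmedian(Z[m]).round(4) if m.any() else '')
```

```text
[0.58013555 0.14334267 0.17071692] [ 0.20667221  0.26985516 -0.29272322]
-0.17 790 0.2431
-0.164 1585 0.2445
-0.158 2243 0.2341
-0.152 1781 0.2289
-0.146 1219 0.226
-0.14 556 0.2001
-0.134 1003 0.1897
-0.128 2583 0.2093
-0.122 2463 0.2095
-0.116 949 0.1882
-0.11 639 0.1875
-0.104 1320 0.2262
-0.098 1740 0.229
-0.092 2218 0.2341
-0.086 1443 0.2444
-0.08 905 0.0885
-0.074 671 0.0895
-0.068 398 0.0892
-0.062 449 0.0796
-0.056 691 0.0806
-0.05 570 0.0888
-0.044 472 0.1006
```

View pics/w1.png

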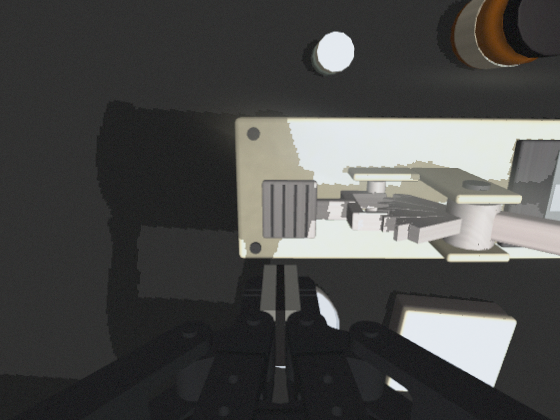

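The wrist view shows the ribbed pad at (263–316, 180–238) and the upright leg to its right, with the shut fingertips at about (281,270). I'll fit the pad from these depths.

Run:
```python
from h import *
W=np.load('w1W.npy')
ex=np.array([.2,-.9798]);ey=np.array([.9798,.2]);o=np.array([.6053,.0216])
def f(p):return np.array([(p[:2]-o)@ex,(p[:2]-o)@ey,p[2]]).round(4)
for u,v in [(266,210),(290,210),(313,210),(290,184),(290,234),(320,210),(345,207),(365,207),(372,215),(350,172)]: print(u,v,f(W[v,u]),W[v,u].round(4))
```

```text
266 210 [-0.1349  0.0002  0.0671] [0.5786 0.1538 0.0671]
290 210 [-0.1182  0.0008  0.0687] [0.5824 0.1376 0.0687]
313 210 [-0.1023  0.0006  0.0681] [0.5854 0.1219 0.0681]
290 184 [-0.1184  0.0188  0.067 ] [0.6001 0.1414 0.067 ]
290 234 [-0.1181 -0.0169  0.0689] [0.5651 0.1339 0.0689]
320 210 [-0.0972 -0.0002  0.0656] [0.5857 0.1168 0.0656]
345 207 [-0.0798  0.0021  0.0659] [0.5914 0.1002 0.0659]
365 207 [-0.0601 -0.0051  0.0422] [0.5883 0.0795 0.0422]
372 215 [-0.0668  0.0043  0.0902] [0.5962 0.0879 0.0902]
350 172 [-0.0713  0.0199  0.0319] [0.6106 0.0954 0.0319]
```

{"name": "servo_tool", "arguments": {
  "targets": [0, 0, 0, 0, 0, -1, 0, 0, 0, 0, 0, 0, -1, 0, 0, 0, 0, 0, 0, -0.7, 0, 0, 0, 0, 0, 0, -0.3, 0, 0, 0, 0, 0, 0, -0.1, 0]
}}

```text
time_s: 3.65
tcp_pos: [0.5794, 0.1423, 0.078]
eef_rot: [-1.571, -0.001, -2.938]
contact_force: [-0.4, -0.2, 0.3]
gripper_width: 0.0
```

{"name": "servo_tool", "arguments": {
  "targets": [0, 0, 0, 0, 0, -0.15, 0, 0, 0, 0, 0, 0, -0.15, 0, 0, 0, 0, 0, 0, -0.1, 0, 0, 0, 0, 0, 0, -0.1, 0, 0, 0, 0, 0, 0, -0.1, 0]
}}

```text
time_s: 4.15
tcp_pos: [0.5799, 0.1427, 0.0605]
eef_rot: [-1.571, 0.001, -2.938]
contact_force: [-0.9, 3.7, 4.2]
gripper_width: 0.001
```

{"name": "servo_tool", "arguments": {
  "targets": [0, 0, 0, 0, 0.03, -0.08, 0, 0, 0, 0, 0, 0.03, -0.08, 0, 0, 0, 0, 0, 0.02, -0.08, 0, 0, 0, 0, 0, 0, -0.05, 0, 0, 0, 0, 0, 0, -0.05, 0]
}}

```text
time_s: 4.65
tcp_pos: [0.5796, 0.1449, 0.0499]
eef_rot: [-1.571, -0.0, -2.938]
contact_force: [-1.1, 3.8, 3.7]
gripper_width: 0.001
```

{"name": "servo_tool", "arguments": {
  "targets": [0, 0, 0, 0, 0, -0.04, 0, 0, 0, 0, 0, 0, -0.04, 0, 0, 0, 0, 0, 0, -0.03, 0, 0, 0, 0, 0, 0, -0.02, 0, 0, 0, 0, 0, 0, 0, 0]
}}

```text
time_s: 5.15
tcp_pos: [0.5796, 0.1447, 0.0461]
eef_rot: [-1.571, -0.0, -2.938]
contact_force: [-0.9, 3.2, 2.6]
gripper_width: -0.001
```

{"name": "servo_tool", "arguments": {
  "targets": [0, 0, 0, 0, 0, -0.04, 0, 0, 0, 0, 0, 0, -0.04, 0, 0, 0, 0, 0, 0, -0.03, 0, 0, 0, 0, 0, 0, -0.02, 0, 0, 0, 0, 0, 0, 0, 0]
}}

```text
time_s: 5.65
tcp_pos: [0.5798, 0.1449, 0.043]
eef_rot: [-1.571, 0.001, -2.938]
contact_force: [-5.2, 4.2, 18.1]
gripper_width: -0.002
```

The force jumped to 18 N, so the pawl is probably at its stop. I'll retract and look.

{"name": "servo_tool", "arguments": {
  "targets": [0, 0, 0, 0, 0, -0.02, 0, 0, 0, 0, 0, 0, 0, 0, 0, 0, 0, 0, 0, 0.5, 0, 0, 0, 0, 0, 0, 1, 0, 0, 0, 0, 0, 0, 1, 0]
}}

```text
time_s: 6.15
tcp_pos: [0.5791, 0.1443, 0.1169]
eef_rot: [-1.57, -0.002, -2.938]
contact_force: [0.2, 0.2, -0.7]
gripper_width: 0.002
```

{"name": "servo_tool", "arguments": {
  "targets": [0, 0, 0, 0, 0, 1, 0, 0, 0, 0, 0, 0, 1, 0, 0, 0, 0, 0, 0, 1, 0, 0, 0, 0, 0, 0, 1, 0, 0, 0, 0, 0, 0, 0, 0]
}}

```text
time_s: 6.65
tcp_pos: [0.5814, 0.1446, 0.2404]
eef_rot: [-1.57, 0.006, -2.938]
contact_force: [0.7, 0.3, -0.6]
gripper_width: -0.0
```

Run:
```python
from h import *
from scipy.spatial.transform import Rotation as R
s=env.sense();print(s['tcp_pos'],s['contact_force'])
c=snap('wrist','w2')
T=np.eye(4);T[:3,:3]=R.from_euler('xyz',s['eef_rot']).as_matrix();T[:3,3]=s['tcp_pos']
W=xyz(c,T@c['hand_eye']);np.save('w2W.npy',W)
ex=np.array([.2,-.9798]);ey=np.array([.9798,.2]);o=np.array([.6053,.0216])
X=(W[...,:2]-o)@ex;Y=(W[...,:2]-o)@ey;Z=W[...,2]
for x in np.arange(-.155,-.05,.005):
  m=(abs(X-x)<.0025)&(abs(Y)<.015)&(Z<.13); print(round(x,3),m.sum(),np.nanpercentile(Z[m],[10,50,90]).round(4) if m.any() else '')
c=snap('side','s2');W=xyz(c)
for u,v in [(267,145),(262,145),(272,145)]: print(u,v,W[v,u].round(4))
```

```text
[0.58140671 0.14460784 0.24043329] [ 0.66000588  0.32778966 -0.60152862]
-0.155 146 [0.0182 0.019  0.02  ]
-0.15 145 [0.0179 0.019  0.0199]
-0.145 118 [0.0183 0.0195 0.0365]
-0.14 154 [0.0369 0.038  0.0398]
-0.135 176 [0.0391 0.0402 0.0412]
-0.13 163 [0.0411 0.0423 0.0436]
-0.125 156 [0.0426 0.0437 0.0456]
-0.12 183 [0.0445 0.0458 0.047 ]
-0.115 163 [0.0468 0.048  0.0492]
-0.11 172 [0.0476 0.0487 0.0498]
-0.105 133 [0.0191 0.0483 0.05  ]
-0.1 160 [0.0186 0.0495 0.0519]
-0.095 205 [0.0188 0.0524 0.0779]
-0.09 209 [0.0186 0.0612 0.0798]
-0.085 210 [0.0185 0.0656 0.0818]
-0.08 212 [0.0188 0.0568 0.0838]
-0.075 165 [0.0187 0.0409 0.0848]
-0.07 122 [0.0184 0.0341 0.0364]
-0.065 113 [0.0185 0.0364 0.0387]
-0.06 298 [0.0193 0.04   0.0953]
-0.055 387 [0.0394 0.0648 0.1092]
267 145 [0.5799 0.1797 0.4079]
262 145 [0.5933 0.1751 0.4037]
272 145 [0.5676 0.1785 0.408 ]
```

View pics/w2.png

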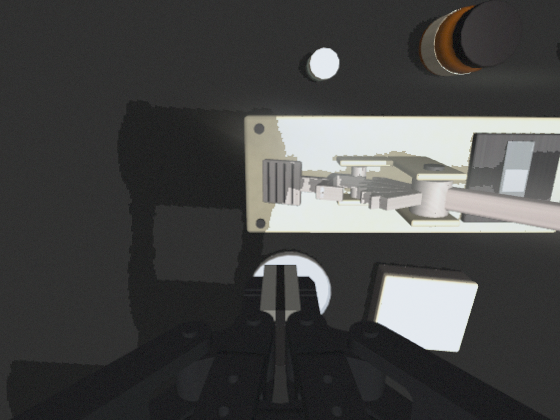

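The pad is now at 43.5 mm and tilted by about 0.36 rad, so the pawl is fully free, and it stayed there. Next I'll move over to the paddle.

{"name": "servo_tool", "arguments": {
  "targets": [0, 0, 0, 0.2, -0.9, 0.35, 0, 0, 0, 0, 0.2, -0.9, 0.35, 0, 0, 0, 0, 0.2, -0.9, 0.35, 0, 0, 0, 0, 0.2, -0.98, 0, 0, 0, 0, 0, 0.2, -0.98, 0, 0]
}}

```text
time_s: 7.25
tcp_pos: [0.6093, 0.0037, 0.2668]
eef_rot: [-1.571, -0.002, -2.938]
contact_force: [0.3, 0.8, -0.9]
gripper_width: -0.002
```

{"name": "servo_tool", "arguments": {
  "targets": [0, 0, 0, 0.2, -0.98, 0, 0, 0, 0, 0, 0.2, -0.98, 0, 0, 0, 0, 0, 0.2, -0.98, 0, 0, 0, 0, 0, 0.2, -0.98, 0, 0, 0, 0, 0, 0, 0, 0, 0]
}}

```text
time_s: 7.75
tcp_pos: [0.6335, -0.1161, 0.2662]
eef_rot: [-1.571, -0.002, -2.941]
contact_force: [-0.2, 1.2, -0.2]
gripper_width: -0.001
```

Run:
```python
from h import *
from scipy.spatial.transform import Rotation as R
s=env.sense();print(s['tcp_pos'],s['contact_force'])
c=snap('wrist','w3')
T=np.eye(4);T[:3,:3]=R.from_euler('xyz',s['eef_rot']).as_matrix();T[:3,3]=s['tcp_pos']
W=xyz(c,T@c['hand_eye'])
ex=np.array([.2,-.9798]);ey=np.array([.9798,.2]);o=np.array([.6053,.0216])
X=(W[...,:2]-o)@ex;Y=(W[...,:2]-o)@ey;Z=W[...,2]
for x in np.arange(.1,.19,.006):
  m=(abs(X-x)<.0025)&(abs(Y)<.02)&(Z<.25)&(Z>.15); print(round(x,3),m.sum(),np.nanpercentile(Z[m],[10,50,90]).round(4) if m.any() else '', np.nanpercentile(Y[m],[1,99]).round(4) if m.any() else '')
```

```text
[ 0.63345601 -0.11608863  0.26616128] [-0.18771349  1.19177119 -0.22267858]
0.1 204 [0.1721 0.1792 0.1814] [-0.008   0.0091]
0.106 220 [0.1772 0.1841 0.1864] [-0.0078  0.0091]
0.112 233 [0.1824 0.1892 0.1913] [-0.0081  0.0092]
0.118 368 [0.1928 0.1951 0.1964] [-0.0193  0.0194]
0.124 490 [0.1966 0.1976 0.1987] [-0.0193  0.0195]
0.13 509 [0.1988 0.1999 0.2009] [-0.0198  0.0196]
0.136 533 [0.201  0.2021 0.2032] [-0.0198  0.0198]
0.142 569 [0.2035 0.2045 0.2055] [-0.0195  0.0195]
0.148 561 [0.2057 0.2068 0.2079] [-0.0193  0.0197]
0.154 568 [0.2079 0.209  0.2101] [-0.0192  0.0198]
0.16 594 [0.2102 0.2113 0.2124] [-0.0195  0.0196]
0.166 580 [0.2126 0.2134 0.2142] [-0.0194  0.0197]
0.172 126 [0.2085 0.2106 0.2119] [-0.0191  0.0192]
0.178 0  
0.184 0
```

View pics/w3.png

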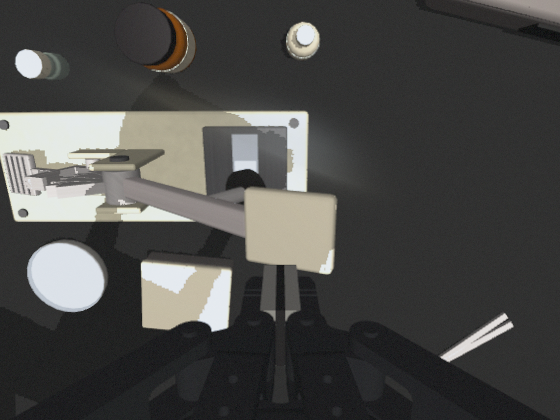

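The paddle centre is at press x 0.144, z 0.205, with slope about 0.37, which gives a joint value of about 0.70. The tool is centred on it, so I'll descend along the arc.

{"name": "servo_tool", "arguments": {
  "targets": [0, 0, 0, 0, 0, -1, 0, 0, 0, 0, 0, -0.1, -0.6, 0, 0, 0, 0, 0, 0, -0.15, 0, 0, 0, 0, 0, 0, -0.1, 0, 0, 0, 0, 0.02, -0.1, -0.1, 0]
}}

```text
time_s: 8.3
tcp_pos: [0.6345, -0.1181, 0.2102]
eef_rot: [-1.571, 0.001, -2.937]
contact_force: [0.5, 0.5, -0.3]
gripper_width: -0.004
```

{"name": "servo_tool", "arguments": {
  "targets": [0, 0, 0, 0.02, -0.1, -0.15, 0, 0, 0, 0, 0.02, -0.1, -0.15, 0, 0, 0, 0, 0.02, -0.1, -0.15, 0, 0, 0, 0, 0.02, -0.1, -0.15, 0, 0, 0, 0, 0.02, -0.1, -0.15, 0]
}}

```text
time_s: 8.8
tcp_pos: [0.6379, -0.1342, 0.1875]
eef_rot: [-1.57, 0.002, -2.938]
contact_force: [1.3, -1.0, 4.6]
gripper_width: -0.006
```

{"name": "servo_tool", "arguments": {
  "targets": [0, 0, 0, 0.02, -0.1, -0.17, 0, 0, 0, 0, 0.02, -0.09, -0.17, 0, 0, 0, 0, 0.02, -0.08, -0.17, 0, 0, 0, 0, 0.01, -0.08, -0.17, 0, 0, 0, 0, 0.01, -0.07, -0.17, 0]
}}

```text
time_s: 9.3
tcp_pos: [0.6402, -0.1468, 0.1617]
eef_rot: [-1.57, 0.001, -2.938]
contact_force: [1.9, -1.4, 5.3]
gripper_width: 0.0
```

{"name": "servo_tool", "arguments": {
  "targets": [0, 0, 0, 0.01, -0.07, -0.17, 0, 0, 0, 0, 0.01, -0.06, -0.17, 0, 0, 0, 0, 0.01, -0.05, -0.17, 0, 0, 0, 0, 0.01, -0.05, -0.17, 0, 0, 0, 0, 0.01, -0.04, -0.17, 0]
}}

```text
time_s: 9.8
tcp_pos: [0.6411, -0.1546, 0.1358]
eef_rot: [-1.57, -0.0, -2.938]
contact_force: [0.4, -4.7, 5.9]
gripper_width: -0.002
```

{"name": "servo_tool", "arguments": {
  "targets": [0, 0, 0, 0.01, -0.05, -0.17, 0, 0, 0, 0, 0.01, -0.04, -0.17, 0, 0, 0, 0, 0, -0.03, -0.17, 0, 0, 0, 0, 0, -0.03, -0.17, 0, 0, 0, 0, 0, -0.02, -0.17, 0]
}}

```text
time_s: 10.3
tcp_pos: [0.6418, -0.1595, 0.1103]
eef_rot: [-1.571, 0.0, -2.938]
contact_force: [3.1, -4.4, 4.0]
gripper_width: -0.001
```

{"name": "servo_tool", "arguments": {
  "targets": [0, 0, 0, 0, -0.02, -0.15, 0, 0, 0, 0, 0, -0.01, -0.12, 0, 0, 0, 0, 0, 0, -0.1, 0, 0, 0, 0, 0, 0, -0.08, 0, 0, 0, 0, 0, 0, -0.06, 0]
}}

```text
time_s: 10.8
tcp_pos: [0.6416, -0.1603, 0.0952]
eef_rot: [-1.571, -0.0, -2.938]
contact_force: [0.9, -4.1, 3.9]
gripper_width: 0.003
```

{"name": "servo_tool", "arguments": {
  "targets": [0, 0, 0, 0, 0, -0.06, 0, 0, 0, 0, 0, 0, -0.05, 0, 0, 0, 0, 0, 0, -0.04, 0, 0, 0, 0, 0, 0, -0.03, 0, 0, 0, 0, 0, 0, -0.03, 0]
}}

```text
time_s: 11.3
tcp_pos: [0.6416, -0.1603, 0.089]
eef_rot: [-1.571, -0.0, -2.938]
contact_force: [0.9, -5.5, 4.2]
gripper_width: 0.002
```

{"name": "servo_tool", "arguments": {
  "targets": [0, 0, 0, 0, 0, -0.03, 0, 0, 0, 0, 0, 0, -0.03, 0, 0, 0, 0, 0, 0, -0.02, 0, 0, 0, 0, 0, 0, 0, 0, 0, 0, 0, 0, 0, 0, 0]
}}

```text
time_s: 11.8
tcp_pos: [0.6416, -0.1602, 0.0866]
eef_rot: [-1.571, -0.0, -2.938]
contact_force: [0.8, -4.0, 2.6]
gripper_width: -0.002
```

{"name": "servo_tool", "arguments": {
  "targets": [0, 0, 0, 0, 0, -0.03, 0, 0, 0, 0, 0, 0, -0.03, 0, 0, 0, 0, 0, 0, -0.02, 0, 0, 0, 0, 0, 0, -0.02, 0, 0, 0, 0, 0, 0, 0, 0]
}}

```text
time_s: 12.3
tcp_pos: [0.6418, -0.1603, 0.0851]
eef_rot: [-1.57, 0.001, -2.938]
contact_force: [-6.0, -1.1, 24.5]
gripper_width: -0.003
```

The stop is reached at 24 N. I'll retract and check.

{"name": "servo_tool", "arguments": {
  "targets": [0, 0, 0, 0, 0, 0.2, 0, 0, 0, 0, 0, 0, 0.5, 0, 0, 0, 0, 0, 0, 1, 0, 0, 0, 0, 0, 0, 1, 0, 0, 0, 0, 0, 0, 1, 0]
}}

```text
time_s: 12.8
tcp_pos: [0.6413, -0.1598, 0.1963]
eef_rot: [-1.572, -0.001, -2.938]
contact_force: [-0.2, 1.2, -0.0]
gripper_width: 0.004
```

{"name": "servo_tool", "arguments": {
  "targets": [0, 0, 0, -0.5, 0, 0.8, 0, 0, 0, 0, -0.5, 0, 0.8, 0, 0, 0, 0, -0.5, 0, 0.8, 0, 0, 0, 0, 0, 0, 0, 0, 0, 0, 0, 0, 0, 0, 0]
}}

```text
time_s: 13.3
tcp_pos: [0.5966, -0.1601, 0.2674]
eef_rot: [-1.571, 0.001, -2.938]
contact_force: [0.3, -0.4, -1.4]
gripper_width: -0.003
```

Run:
```python
from h import *
from scipy.spatial.transform import Rotation as R
s=env.sense();print(s['time_s'],s['tcp_pos'],s['contact_force'])
c=snap('wrist','w4')
T=np.eye(4);T[:3,:3]=R.from_euler('xyz',s['eef_rot']).as_matrix();T[:3,3]=s['tcp_pos']
W=xyz(c,T@c['hand_eye'])
ex=np.array([.2,-.9798]);ey=np.array([.9798,.2]);o=np.array([.6053,.0216])
X=(W[...,:2]-o)@ex;Y=(W[...,:2]-o)@ey;Z=W[...,2]
for x in list(np.arange(-.14,-.1,.01))+list(np.arange(.04,.22,.012)):
  m=(abs(X-x)<.0025)&(abs(Y)<.006)&(Z<.2); print(round(x,3),m.sum(),np.nanpercentile(Z[m],[10,50,90]).round(4) if m.any() else '')
c=snap('top','t4')
c=snap('side','s4')
```

```text
13.3 [ 0.59663133 -0.1600514   0.26742588] [ 0.32985165 -0.43515858 -1.4212026 ]
-0.14 0 
-0.13 0 
-0.12 0 
-0.11 4 [0.0184 0.0187 0.0195]
-0.1 7 [0.0183 0.0188 0.0197]
0.04 86 [0.0557 0.0929 0.0938]
0.052 97 [0.0628 0.0928 0.0939]
0.064 86 [0.0918 0.0928 0.094 ]
0.076 89 [0.0915 0.0929 0.0937]
0.088 81 [0.0921 0.0931 0.0938]
0.1 87 [0.0921 0.0931 0.094 ]
0.112 86 [0.0921 0.0932 0.0939]
0.124 93 [0.0918 0.0928 0.0937]
0.136 94 [0.0916 0.0928 0.0941]
0.148 96 [0.0917 0.093  0.0938]
0.16 88 [0.0916 0.0926 0.0934]
0.172 71 [0.0881 0.0892 0.0902]
0.184 70 [0.084  0.0851 0.086 ]
0.196 84 [0.0798 0.081  0.0821]
0.208 69 [0.0753 0.0769 0.0776]
```

View pics/w4.png

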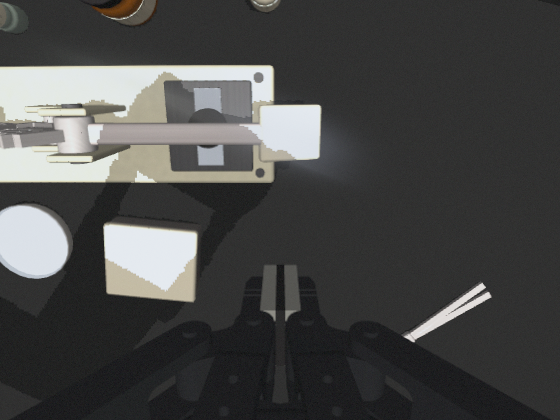

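View pics/s4.png

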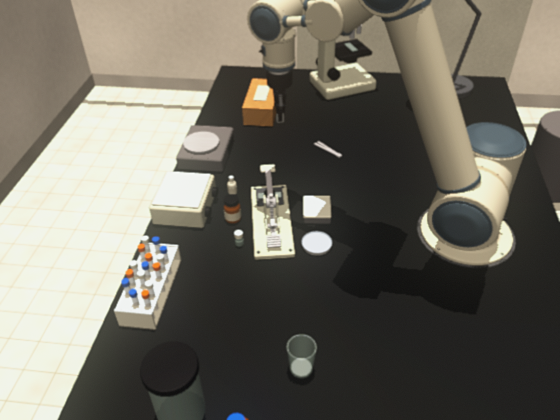

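The arm is level (93 mm along its whole length) and the paddle is at 84 mm. I'll do one last pawl check from the side and top pictures.

Run:
```python
from h import *
ex=np.array([.2,-.9798]);ey=np.array([.9798,.2]);o=np.array([.6053,.0216])
for f in('s4','t4'):
  c=dict(np.load(f+'.npz'));W=xyz(c);X=(W[...,:2]-o)@ex;Y=(W[...,:2]-o)@ey;Z=W[...,2]
  for x in(-.135,-.125,-.115):
    m=(abs(X-x)<.004)&(abs(Y)<.015)&(Z<.1);print(f,x,m.sum(),np.nanmedian(Z[m]).round(4))
a=np.load('side0.npz')['image'].astype(int);b=np.load('s4.npz')['image'].astype(int)
for n,(u,v) in dict(jar=(232,208),vial=(239,237),dish=(317,243),box=(317,208)).items(): 
  A=cv2.Canny(a[v-20:v+20,u-20:u+20].astype(np.uint8),80,160);B=cv2.Canny(b[v-20:v+20,u-20:u+20].astype(np.uint8),80,160)
  print(n,cv2.phaseCorrelate(A.astype(float),B.astype(float)))
```

```text
s4 -0.135 45 0.0344
s4 -0.125 25 0.0409
s4 -0.115 18 0.0447
t4 -0.135 23 0.0391
t4 -0.125 22 0.0447
t4 -0.115 22 0.047
jar ((-0.006924104087474348, -0.058485966899045394), 0.9850098921998999)
vial ((0.03074598446005794, 0.015580844928955173), 0.9921412192252071)
dish ((-0.0036688675153868644, 0.04788086636004962), 1.007320236373713)
box ((-0.12413548769585958, -0.3292920553261567), 0.6502116467020598)
```

```bash
python3 -c "
from h import *
print(ticket.hand_in())"
```

```text
the job is handed in; nothing more can be done
None
```

The slide press is freed and its arm is fully down, and I handed the job in at about 13.5 s of the 38 s allowed; hand-in reports no verdict.

1. **Pawl:** With shut fingertips I pressed the thumb pad down until the force jumped to 18 N at its stop. The pad then stood at about 43.5 mm, tilted about 0.36 rad, which is fully free.
2. **Arm:** I then pushed the paddle down along its arc. It took 4 to 6 N until it met the stop at about 24 N.

**Last checks, tool withdrawn about 0.18 m above the paddle:**
- **Arm position:** The arm is level, with its top at 93 mm along the whole length. The paddle top is at 84 mm, 187 mm from the hinge.
- **Pawl after the push:** The pad still read 41 mm in the side picture and 45 mm in the top picture. They differ by 4 mm, but both fit the free position.
- **Bystanders:** The jar, vial and dish had not shifted in the side picture. The slide box comparison was less clear: it read a 0.3 pixel shift with a weak match, which I put down to the robot's shadow across it. I did not compare the dropper, beaker and tweezers numerically. They look in place in the side picture, and the tool never went near them.

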